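# Seat a sight cell in the light checker

### The arm

A 6-joint arm with a two-finger parallel gripper is mounted at the origin on the work surface. World frame = base frame: x ahead of the robot, y to its left, z up, the work surface at z = 0. Lengths are in m, angles in degrees, forces in N, time in s.
With the tool pointing down it reaches from about 0.275 to 0.75 m from the base axis. Payload 10.2 kg.
Tool frame: the origin (TCP) lies at the very end of the fingers, on their centre line; the grasp point (between the pads) lies robot.grip_point_offset behind it (robot.grip_point_offset is the distance from the TCP to the grasp point, in m); z points along the fingers, y is the direction in which the jaws open and shut (so a half turn about z gives the same grasp; the last joint's range is limited). The gripper opens to 85 mm and grips with 20 to 120 N. Pads are 22 mm wide; open, the fingers measure 114 mm over their backs; the gripper's body (76 mm by 85 mm) begins 54 mm behind the grasp point. The pads swing forward as they close: fully open they stand 13 mm farther back than shut.
Start: joints at [-83.789, 17.928, 85.812, -0, 76.261, -12.8], TCP at [0.171, -0.496, 0.231] pointing down, gripper open.
Joint ranges: [-168.41, 168.41], [-55.51, 124.54], [10.69, 146.95], [-70.63, 250.63], [1, 178], [-165.06, 165.06]. Speed limits (degrees/s): [136.94, 136.94, 172.46, 180, 180, 180].

### API

Orientations are given as a 3x3 rotation matrix whose columns are the frame's x, y, z axes.
In Python, from bench import robot, eyes gives the robot as it stands.
- The arm moves only by the tool arm_command, never from a script. Its argument "moves" is a list of rows, each a list of 2 entries, a list of its own where there are three numbers: the shift along the world's x, y, z in cm, then the turn about the world's z in degrees. A call has exactly 8 rows; each row is the pose to reach, as a shift and turn from the pose commanded when the call began; what a row does not reach only later rows make up. A row lasts 1/8 s, in which the tool goes at most 62.5 mm and 10.7 degrees, less where a joint would pass 70% of its speed; a pose out of reach is approached as far as the arm can. A call with a gripper value outside its range is refused whole. "hand" is the finger opening in cm, from 0 to 8.54, set as the call begins (left out, the last holds). The fingers move at their own pace and stop on an object; "force" is the grip in N (left out, the last holds). Time passes only in rows, so rows that repeat a pose let the fingers close, or fill a call up. It gives the time, the measured TCP pose, the force and the opening at its end, in the units of the state.
- robot.observe(): the state, without advancing time (a new reading comes with each control period).
- eyes.snapshot(name): name is "scene" or "top" or "wrist"; returns (picture, depth): 384x512x3 uint8, red, green, blue; 384x512 float32, m along the optical axis (not along the pixel's ray), 0 where there is no reading.
- eyes.camera_params(name): a dict with "fx", "fy", "cx", "cy" (pixels), "R" (3x3) and "t" (3): a world point X has camera coordinates R X + t; the wrist camera has in their place "T_tool_cam" (4x4, takes a point from camera to tool coordinates, whose origin is the TCP and whose axes are the flange's). Camera axes: x right, y down, z forward; pixel columns grow to the right and rows downward; lengths in m; the calibration is good to about 2 mm. A picture is of the moment at which its call begins: read the wrist's pose just before it. camera_params takes no time and is no camera call.
- robot.finish_job(): hands the job in, once; it reports no verdict.
The state is a dict: "time": time; "joints": joint angles; "joint_velocities": joint speeds; "joint_efforts": joint torques, N m; "position": TCP position; "eef_rot": TCP orientation; "ft_force": force on the tool from outside, world axes, zero at the start; "moment": the same for the moment, N m; "finger_gap": opening from 0.0 (shut) to 1.0 (fully open).
Only numpy, scipy, OpenCV 4.12 (cv2) and the standard library are available. Lean on these libraries where they do the work, as an engineer would, in place of code of your own. Each camera call takes 0.05 s, during which the arm holds its last target. There are 200 camera calls.

### The job

Pick up the fuel sight cell, turn it so that its two clear faces look along the light path between lamp and screen, and lower it into the pocket of the light checker past the leaf spring. Then press it down gently by feel until it is firmly on the sprung seat hidden in the pocket, clearly pressing the seat in a little but well short of its full travel, and let go so that it stays seated; leave the other things on the bench alone.

Things in the scene. Friction and masses are not known exactly. Their poses are not given: they have to be found in the camera images.
- cell_mid (a point): middle of the sight cell, 45 mm above its underside: 90 mm tall in all, upright on the bench at first, z up, about 0.14 kg. The lower 60 mm is a square block 30 x 30 mm with clear glass on two opposite faces (its +x and -x) and solid aluminium on the other two (+y, -y). A half turn about z makes no difference
- cell_tab (a point): middle of the cell's tab, 30 mm above cell_mid, same axes: a flat aluminium tab centred on the block's top, 12 mm thick (along x), 26 mm long (along y), 30 mm tall, parallel to the clear faces. Grasp it across its 12 mm
- cell: the sight cell; origin at the centre of its underside, axes as for cell_mid
- checker: light checker fixed to the bench: grey base 230 x 110 x 20 mm, an open-topped square pocket in its middle, a round black lamp at the -x end and an upright white screen at the +x end (both at most 83 mm high). Origin: underside of the base on the pocket's axis. Its x axis is the light path, z up. Pocket floor 20 mm up
- pocket_mouth (a point): on the pocket's axis, 80 mm above the checker's underside, axes as the checker's: top of the flared lead-ins; straight walls begin 10 mm lower. Along x the pocket is 33 mm wide (mouth about 42), its walls slotted for the light. On +y a solid wall has its face 15 mm from the axis (mouth 19), on -y is the leaf spring. A seated cell is centred on this axis
- leaf_top (a point): tip of the steel leaf spring on the pocket's -y side, bent outwards there: 77 mm up, 18 mm from the axis; lower down, below 62 mm, the free leaf stands 12.5 mm from the axis. The cell pushes it back 2.5 mm and is pinched with about 8 N: it does not drop by its weight but drags evenly with 4 to 10 N on the way down (up to 17 N at the bend) and stays where left
- seat_unit: foot of the seat; origin and axes as the checker's. On it a height screw carries a black pad 22 mm wide that the cell's underside lands on. The screw is set anew each time: the free pad's top is 28 to 44 mm above the checker's underside, hidden in the pocket, not measured
- seat_foot (a point): pocket floor under the seat pad, 20 mm up; it tells nothing of the pad's height. The pad is sprung: from first touch it yields 1 mm per 5 N, on top of the leaf's drag, 6 mm in all. Seat the cell by pressing it 1.5 to 3 mm into the pad (7 to 15 N on the pad) for half a second; over 20 N on the pad spoils it. On letting go the leaf's drag keeps the cell down
- plug_cap: black plastic spark plug cap lying on the bench, about 53 mm long, 26 mm high; origin at its underside. Leave alone
- washers: stack of copper crush washers, 24 mm across and 15 mm high; origin at the centre of its underside. Leave alone
- wrench: chrome stubby wrench lying on the bench, 115 mm long, along its x. Leave alone
- head_block: toggle clamp on a pine block 200 x 150 x 40 mm that grips an aluminium cylinder head, up to 175 mm high, fixed to the bench at the robot's right; origin at the centre of the underside. Only to be kept clear of
Things that resemble listed ones, but are neither listed nor needed, are in the scene too. Of the things shaped like the cell, the aluminium one is meant.

How it is judged (in metres and radians):
On the way, in this order (a step that is already met when the one before it is completed fails the run):
1. the upright cell's foot is in the pocket past the leaf's bend, clear faces across the light path (x of cell_mid in the frame of checker between -0.004 and 0.004 m and y of cell_mid in the frame of checker between -0.004 and 0.004 m and angle between the x axis of cell and the x axis of checker, either way round below 0.07 rad and z of cell_mid in the frame of checker below 0.101 m and angle between cell_mid's own z axis and vertical below 0.12 rad), for 0.05 s.
2. the cell is pressed on the seat with 5 to 18 N (x of cell_mid in the frame of checker between -0.004 and 0.004 m and y of cell_mid in the frame of checker between -0.004 and 0.004 m and angle between the x axis of cell and the x axis of checker, either way round below 0.07 rad and contact force between seat_unit and cell between 5 and 18 N), for 0.3 s.
At the end, for the whole second after the job is handed in: the cell stands at rest in the pocket, within 4 mm of its axis, upright within 0.06 rad, clear faces square to the light path within 0.07 rad, its underside bearing on the seat pad with more than 0.5 N (cell middle less than 89.5 mm above the checker's underside) (x of cell_mid in the frame of checker between -0.004 and 0.004 m and y of cell_mid in the frame of checker between -0.004 and 0.004 m and angle between the x axis of cell and the x axis of checker, either way round below 0.07 rad and z of cell_mid in the frame of checker below 0.0895 m and angle between cell_mid's own z axis and vertical below 0.06 rad and contact force between seat_unit and cell above 0.5 N and linear speed of cell below 0.01 m/s); the robot touches nothing.
It fails at once if the seat is pressed with more than 20 N (contact force between seat_unit and cell above 20 N).
It fails at once if the cell is tipped by more than 0.5 rad (angle between cell_mid's own z axis and vertical above 0.5 rad).
It fails at once if the spark plug cap is moved by more than 20 mm (distance of plug_cap from where it was at the start of the episode above 0.02 m).
It fails at once if the washer stack is moved by more than 20 mm (distance of washers from where it was at the start of the episode above 0.02 m).
It fails at once if the wrench is moved by more than 20 mm (distance of wrench from where it was at the start of the episode above 0.02 m).
It also fails if it takes over 70 s, if anything falls off the work surface, if the arm or the gripper's body presses on something with over 40 N, if the wrist force passes 120 N, or if a joint passes its speed limit or range.

## Working session

There is one attempt and no reset: what is moved stays moved. The work goes in short steps, Python scripts to look and compute and a tool call to move; the robot and the scene stay as the last step left them, time stands still between calls to the robot, and variables do not carry over. Pictures are saved under pics/ and viewed, about 8 in all and at most 12, crops included, and the job is handed in when it is done.

Besides the shell and the picture viewer there is one more tool, called after "Emit:" as name(argument=value, ...) on one line, values as JSON. arm_command: Moves the arm, as the interface text tells. Its arguments: {"type":"object","properties":{"moves":{"type":"array","items":{"type":"array"}},"hand":{"type":"number"},"force":{"type":"number"}},"required":["moves"]}

```bash
mkdir -p pics; cat > h.py <<'E'
import numpy as np, cv2
from bench import robot, eyes
def save(n,p,s=1): cv2.imwrite(f'pics/{n}.png',cv2.resize(p[:,:,::-1],None,fx=s,fy=s,interpolation=cv2.INTER_CUBIC))
def pts(name,depth,st=None):
    c=eyes.camera_params(name); v,u=np.mgrid[:384,:512]
    P=np.stack([(u-c['cx'])/c['fx']*depth,(v-c['cy'])/c['fy']*depth,depth],-1)
    if 'R' in c: return (P-np.array(c['t']))@np.array(c['R'])
    T=np.array(c['T_tool_cam']); P=P@T[:3,:3].T+T[:3,3]
    return P@np.array(st['eef_rot']).T+np.array(st['position'])
E
python3 - <<'E'
from h import *
s=robot.observe();print(s['time'],s['ft_force'],s['eef_rot'],s['finger_gap'],robot.grip_point_offset)
for n in ['scene','top']:
    p,d=eyes.snapshot(n); np.savez(f'{n}.npz',p=p,d=d); save(n,p,1.5)
    c=eyes.camera_params(n);print(n,c)
E
```

```text
0.0 [ 0.53726924  0.12060195 -0.10751718] [[ 9.45464196e-01  3.25726017e-01 -1.24650585e-04]
 [ 3.25725907e-01 -9.45463391e-01  1.26855839e-03]
 [ 2.95349907e-04 -1.23997846e-03 -9.99999188e-01]] 0.9965929570012767 0.0187
scene {'fx': 394.82252940623715, 'fy': 394.82252940623715, 'cx': 258.9293820194901, 'cy': 187.40444245634038, 'R': array([[ 0.83285345,  0.55322295,  0.01730594],
       [ 0.39576718, -0.57336985, -0.71736696],
       [-0.38694116,  0.60431067, -0.69648054]]), 't': array([-0.36666209, -0.18855468,  1.48444034])}
top {'fx': 360.42513214413594, 'fy': 360.42513214413594, 'cx': 260.1424778131927, 'cy': 188.14702585230495, 'R': array([[-0.01419529, -0.99929781, -0.03467532],
       [-0.99704376,  0.01676521, -0.07498439],
       [ 0.07551308,  0.03350838, -0.99658164]]), 't': array([-0.04880638,  0.49154363,  0.93028179])}
```

View pics/top.png

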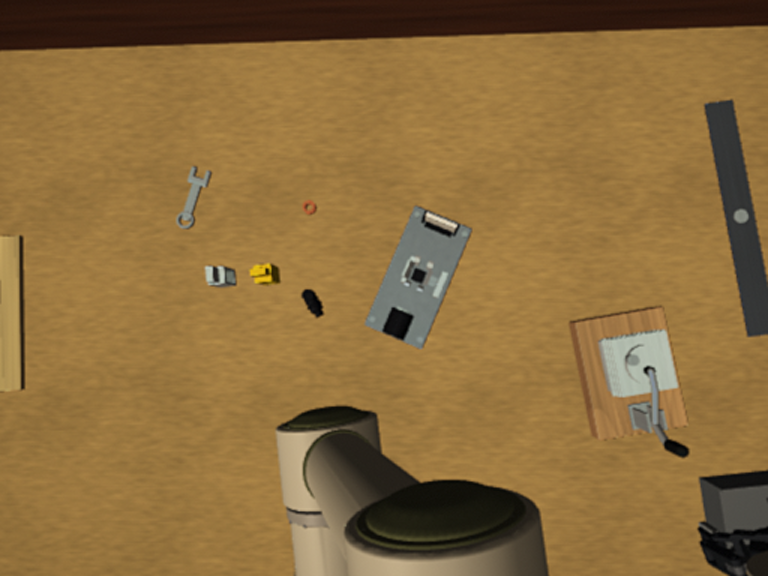

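View pics/scene.png

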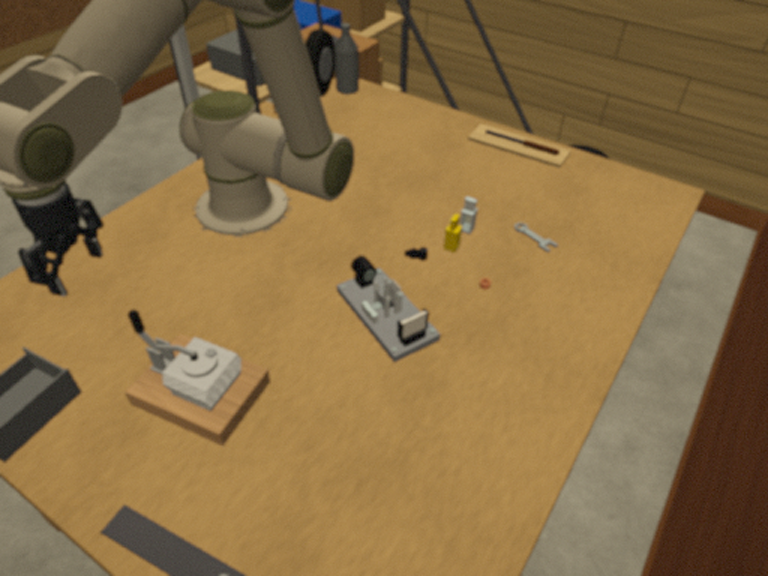

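The top view shows two cell-shaped things: a silver one at about (219,275) and a yellow one at about (264,273). The silver (aluminium) one with clear faces fits. The checker is at (419,275), with the lamp at (398,322) and the screen at (440,222).

```bash
python3 - <<'E'
from h import *
z=np.load('top.npz');p,d=z['p'],z['d'];P=pts('top',d)
def rep(n,x0,x1,y0,y1,zl,zh):
    m=(P[...,0]>x0)&(P[...,0]<x1)&(P[...,1]>y0)&(P[...,1]<y1)&(P[...,2]>zl)&(P[...,2]<zh)&(d>0)
    q=P[m]
    if len(q)<4: print(n,len(q));return
    r=cv2.minAreaRect((q[:,:2]*1000).astype(np.float32));print(n,len(q),q.mean(0).round(4),np.round(r[0],1),np.round(r[1],1),round(r[2],1))
for n,u,v in [('alu',146,183),('yel',176,182),('chk',279,183),('lamp',265,215),('scr',293,149),('plug',208,201),('wash',206,138),('wr',128,132)]: print(n,P[v,u].round(3))
c=P[183,146]
rep('cell tab',c[0]-.04,c[0]+.04,c[1]-.03,c[1]+.05,.075,.1)
rep('cell blk',c[0]-.04,c[0]+.04,c[1]-.025,c[1]+.05,.05,.07)
c=P[183,279]
rep('base',c[0]-.16,c[0]+.16,c[1]-.13,c[1]+.13,.012,.028)
rep('walls',c[0]-.05,c[0]+.05,c[1]-.05,c[1]+.05,.06,.09)
s=np.load('scene.npz')['p']
a=cv2.resize(p[165:200,130:200],None,fx=6,fy=6,interpolation=2);b=cv2.resize(s[125:175,285:335],(380,380),interpolation=2);b=b[:a.shape[0]] if 0 else b
e=cv2.resize(p[135:235,240:320],(380,475),interpolation=2)
o=np.zeros((600,800,3),np.uint8);o[:210,:420]=a;o[215:595,:380]=b;o[:475,420:800]=e;save('crop',o)
E
```

```text
alu [0.506 0.233 0.058]
yel [0.504 0.149 0.085]
chk [ 0.502 -0.106  0.037]
lamp [ 0.42  -0.069  0.081]
scr [ 0.585 -0.142  0.062]
plug [0.459 0.081 0.023]
wash [0.631 0.089 0.002]
wr [0.651 0.302 0.008]
cell tab 72 [0.5038 0.2367 0.0864] [503.6 238.1] [24.5 12.6] 5.0
cell blk 84 [0.5028 0.2303 0.0594] [503.7 237.5] [28.7 29.6] 6.0
base 2755 [ 0.5007 -0.1054  0.0193] [ 500.4 -105.8] [110.  230.1] 66.2
walls 164 [ 0.5029 -0.1016  0.074 ] [ 501.2 -103.6] [44.5 51.9] 66.3
```

View pics/crop.png

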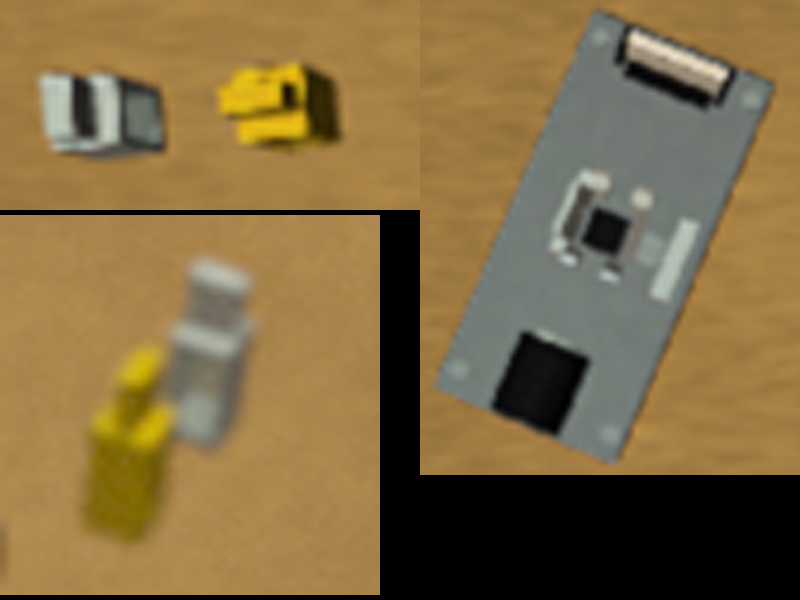

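The crop confirms it: the silver one at the upper left has a grey glass face toward -y, and the yellow one is a decoy. I'll lift and move over the checker, turning to line up with it.

Emit:
arm_command(moves=[[[2,3,6],4],[[7,8,10],10],[[12,14,12],18],[[17,20,12],26],[[22,26,12],34],[[27,32,12],42],[[31,37,12],47],[[33,39,12],47]], hand=4.5)

```text
time: 1.1
position: [0.4662, -0.146, 0.3507]
eef_rot: [[0.406, 0.914, -0.0], [0.914, -0.406, -0.0], [-0.0, -0.0, -1.0]]
ft_force: [0.8, -1.5, -0.0]
finger_gap: 0.522
```

Emit:
arm_command(moves=[[[0,0,0],0],[[0,0,0],0],[[0,0,0],0],[[0,0,0],0],[[0,0,0],0],[[0,0,0],0],[[0,0,0],0],[[0,0,0],0]])

```text
time: 2.1
position: [0.4653, -0.1479, 0.3508]
eef_rot: [[0.407, 0.914, 0.0], [0.914, -0.407, 0.0], [0.0, -0.0, -1.0]]
ft_force: [0.6, 0.3, -0.1]
finger_gap: 0.526
```

```bash
cat > w.py <<'E'
from h import *
import sys
s=robot.observe();p,d=eyes.snapshot('wrist');np.savez('w_%s.npz'%sys.argv[1],p=p,d=d)
R=np.array(s['eef_rot']);print(s['time'],s['position'],np.degrees(np.arctan2(R[1,1],R[0,1])),s['ft_force'],s['finger_gap'])
save('w_'+sys.argv[1],p,1.5);P=pts('wrist',d,s)
def rep(n,m):
    m=m&(d>0); k,l,st,_=cv2.connectedComponentsWithStats(m.astype(np.uint8))
    for i in range(1,k):
        if st[i,4]<60: continue
        q=P[l==i];r=cv2.minAreaRect((q[:,:2]*1000).astype(np.float32));print(n,st[i],q.mean(0).round(4),np.round(r[0],1),np.round(r[1],1),round(r[2],1))
Z=P[...,2]
rep('base',(Z>.012)&(Z<.028)); rep('z55-67',(Z>.055)&(Z<.067));rep('z72-85',(Z>.072)&(Z<.085));rep('z83-96',(Z>.083)&(Z<.096))
E
python3 w.py a
```

```text
2.1 [ 0.4652855  -0.1478635   0.35075221] -23.986912952161926 [ 0.60524442  0.28306888 -0.10105949] 0.5259939011528595
base [167   0  19   9  98] [0.4434 0.0704 0.0175] [443.3  69.3] [ 9.1 23. ] 68.7
base [ 187   67  161   77 8833] [ 0.5033 -0.0979  0.0204] [ 501.9 -102.6] [108.6 230.3] 66.0
base [   0  144   25   83 1086] [ 0.0657 -0.048   0.015 ] [ 68.2 -52.8] [145.3  38. ] 50.9
base [207 265  97  46 482] [ 0.3547 -0.3791  0.02  ] [ 350.2 -380. ] [ 63.6 179.1] 76.4
z55-67 [330  88  10  44 100] [ 0.5843 -0.1422  0.0612] [ 584.7 -142. ] [56.6  6.2] 60.0
z55-67 [232 302  72  38 263] [ 0.367  -0.4206  0.0601] [ 369.9 -423.9] [ 64.3 127.3] 54.4
z55-67 [215 343  15  12  74] [ 0.2622 -0.4502  0.0611] [ 261.4 -450.2] [31.1  3.4] 5.6
z72-85 [332  84  17  50 375] [ 0.5875 -0.1397  0.0812] [ 586.7 -139.8] [61.1 14. ] 66.2
z72-85 [258  90  23   7 153] [ 0.5104 -0.0842  0.0781] [510.5 -84.4] [ 7.5 28.6] 66.0
z72-85 [183  96  38  26 874] [ 0.4215 -0.066   0.0776] [422.  -66.4] [31.8 47.9] 66.0
z72-85 [259 121  20   4  62] [ 0.495  -0.1187  0.0758] [ 495.1 -118.3] [ 3.5 25.3] 66.3
z72-85 [230 307  77  43 474] [ 0.3596 -0.4145  0.0801] [ 352.5 -449.2] [ 90.4 101.8] 9.5
z83-96 [231 311  76  42 520] [ 0.3594 -0.4155  0.0883] [ 352.  -448.9] [90.5 96.3] 8.9
```

View pics/w_a.png

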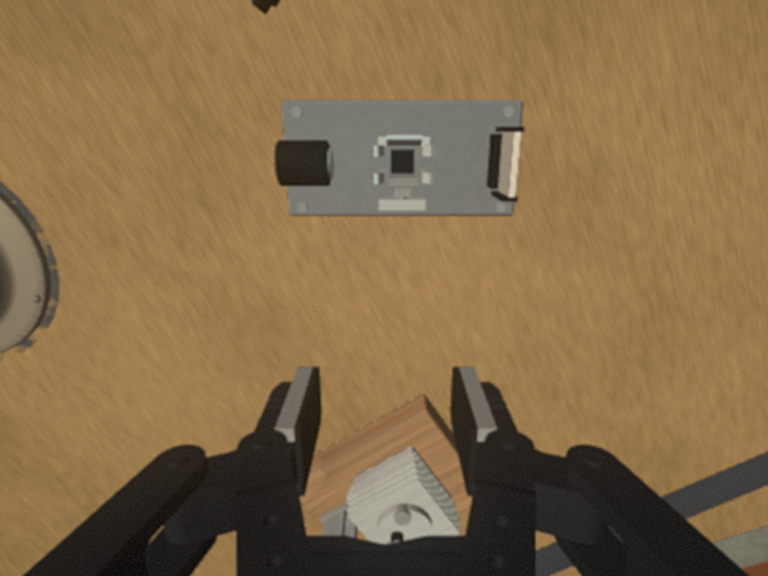

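The wrist view shows the pocket at (403,161), lamp at (303,163) and screen at (507,163). Next I go to the cell.

Emit:
arm_command(moves=[[[0,5,0],-8],[[0,11,-1],-18],[[0,17,-2],-28],[[0,23,-3],-38],[[0,29,-4],-48],[[-1,34,-5],-56],[[-1.7,38,-5],-61],[[-1.7,38,-5],-61]])

```text
time: 3.15
position: [0.447, 0.2353, 0.3003]
eef_rot: [[0.996, 0.091, -0.001], [0.091, -0.996, 0.0], [-0.001, -0.0, -1.0]]
ft_force: [0.5, 0.3, 0.4]
finger_gap: 0.529
```

Emit:
arm_command(moves=[[[0,0,0],0],[[0,0,0],0],[[0,0,0],0],[[0,0,0],0],[[0,0,0],0],[[0,0,0],0],[[0,0,0],0],[[0,0,0],0]])

```text
time: 4.15
position: [0.4483, 0.2321, 0.3007]
eef_rot: [[0.996, 0.087, 0.0], [0.087, -0.996, -0.0], [0.0, 0.0, -1.0]]
ft_force: [0.1, 0.4, -1.1]
finger_gap: 0.529
```

```bash
python3 w.py b
```

```text
4.15 [0.44827045 0.23214201 0.30074306] -84.98436066416345 [ 0.06301999  0.44125174 -1.14202606] 0.5289454699367295
base [375   1  21  22 233] [0.6314 0.0916 0.0147] [631.6  91.4] [22.7 23.2] 26.1
base [ 419   60   93  158 5469] [ 0.4803 -0.0653  0.02  ] [483.8 -93.4] [111.6 189.1] 65.9
base [351 133  23  37 579] [0.4611 0.0876 0.0225] [459.7  84.5] [52.3 25.4] 24.7
base [357 354  21  18 236] [0.0807 0.0064 0.019 ] [84.   3.2] [23.  35.3] 0.7
z55-67 [241  96  25  26 382] [0.5078 0.2419 0.0603] [506.6 242. ] [29.2 29.1] 5.0
z55-67 [307 100  26  26 370] [0.5105 0.1641 0.0602] [508.9 162.1] [29.9 29.7] 6.1
z55-67 [502 132  10  18  88] [ 0.4949 -0.0754  0.0602] [494.5 -76.6] [21.4 10.7] 15.0
z55-67 [457 176  35  31 268] [ 0.4294 -0.0495  0.0619] [429.6 -50.3] [ 9.8 48.1] 56.7
z72-85 [466 181  43  39 852] [ 0.4231 -0.0621  0.0775] [422.4 -65.2] [31.8 48. ] 67.3
z83-96 [248  98  11  25 268] [0.5069 0.2416 0.0902] [506.9 241.7] [25.6 11.2] 5.0
z83-96 [312 109  25  12 286] [0.5093 0.1625 0.0899] [509.3 161.9] [12.  26.3] 5.2
```

View pics/w_b.png

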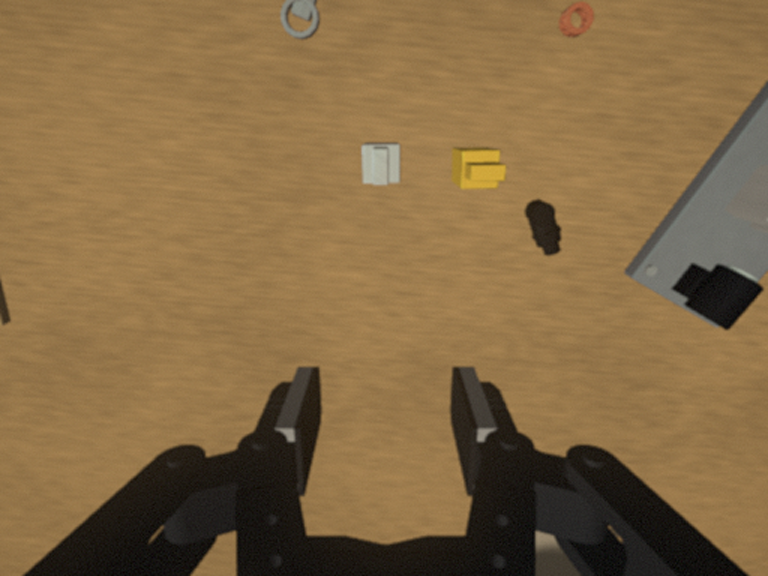

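The silver cell is at (381,164) in the wrist view and yellow at (478,168). The wrist camera puts the cell at (0.507, 0.242), 5°, and the top camera at (0.504, 0.238). I'll hover just above it and look again.

Emit:
arm_command(moves=[[[2,0.3,-3],0],[[4,0.6,-7],0],[[5.7,0.8,-11],0],[[5.7,0.8,-15],0],[[5.7,0.8,-18],0],[[5.7,0.8,-19],0],[[5.7,0.8,-19],0],[[5.7,0.8,-19],0]])

```text
time: 5.2
position: [0.506, 0.2403, 0.1121]
eef_rot: [[0.996, 0.087, 0.002], [0.087, -0.996, 0.001], [0.002, -0.0, -1.0]]
ft_force: [-0.8, 0.9, 0.2]
finger_gap: 0.526
```

```bash
python3 w.py c; python3 - <<'E'
from h import *
c=eyes.camera_params('wrist');T=np.linalg.inv(np.array(c['T_tool_cam']));print(np.array(c['T_tool_cam']).round(3))
for q in ([0,0,0],[0,0,.02],[0,.02,0],[0,-.02,0]):
    x=T[:3,:3]@q+T[:3,3];print(q,c['fx']*x[0]/x[2]+c['cx'],c['fy']*x[1]/x[2]+c['cy'])
E
```

```text
5.2 [0.50596421 0.24031111 0.11211795] -84.9863138737435 [-0.81738502  0.86268372  0.21864606] 0.5258521226049132
base [464  27  37  37 733] [0.6315 0.0917 0.0146] [631.5  91.1] [23.1 24.1] 13.8
base [237 176  38   6 218] [0.5215 0.2428 0.0201] [521.4 242.8] [ 1.3 29.7] 4.8
base [333 181  44  40 411] [0.5169 0.169  0.0202] [516.1 169.9] [20.8 41.2] 50.6
base [ 410  233   36   54 1418] [0.4638 0.0894 0.0223] [459.2  85.1] [52.9 25.9] 36.6
z55-67 [ 233  193   45   43 1184] [0.5101 0.2414 0.0603] [506.8 241.5] [30.6 30. ] 5.8
z55-67 [ 346  199   50   43 1087] [0.5155 0.1658 0.0604] [509.3 161.9] [30.7 30.5] 6.4
z72-85 [246 204  20  10 149] [0.5195 0.2426 0.0786] [519.3 242.5] [ 1.5 11.7] 5.2
z72-85 [358 221  49  26 472] [0.5133 0.1653 0.0786] [513.8 164.4] [11.3 27.9] 29.9
z83-96 [245 211  21  44 877] [0.5086 0.2415 0.0899] [507.1 241.5] [25.8 11.9] 5.2
z83-96 [ 363  228   49   24 1050] [0.5104 0.1629 0.0893] [509.3 161.8] [12.8 26.3] 5.6
[[-0.001 -0.945 -0.328  0.085]
 [ 1.    -0.001 -0.001  0.   ]
 [ 0.    -0.328  0.945 -0.143]
 [ 0.     0.     0.     1.   ]]
[0, 0, 0] 256.9294426444159 256.24268792001203
[0, 0, 0.02] 256.9282990405411 238.5627347597677
[0, 0.02, 0] 294.9547970734666 256.22224926084914
[0, -0.02, 0] 218.909121512847 256.26312387377345
```

View pics/w_c.png

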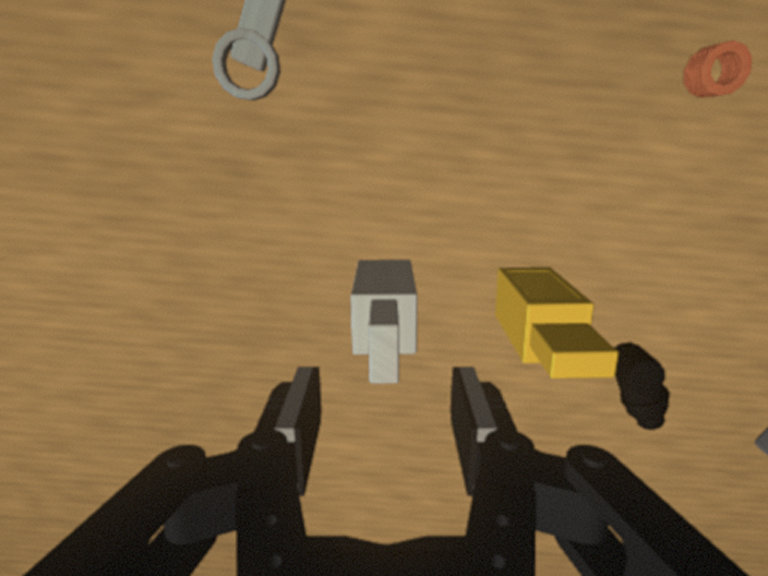

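The tab is at (384,340), centred between the fingertips, so the wrist calibration holds. I'll descend around the tab.

Emit:
arm_command(moves=[[[0.1,0.1,0],0],[[0.1,0.1,-1],0],[[0.1,0.1,-2],0],[[0.1,0.1,-3],0],[[0.1,0.1,-4],0],[[0.1,0.1,-4.5],0],[[0.1,0.1,-4.5],0],[[0.1,0.1,-4.5],0]])

```text
time: 6.25
position: [0.5065, 0.2412, 0.066]
eef_rot: [[0.996, 0.087, 0.001], [0.087, -0.996, 0.0], [0.001, -0.0, -1.0]]
ft_force: [-0.4, 0.1, -0.2]
finger_gap: 0.524
```

Emit:
arm_command(moves=[[[0,0,-0.3],0],[[0,0,-0.3],0],[[0,0,-0.3],0],[[0,0,-0.3],0],[[0,0,-0.3],0],[[0,0,-0.3],0],[[0,0,-0.3],0],[[0,0,-0.3],0]], hand=0, force=70)

```text
time: 7.25
position: [0.5063, 0.2411, 0.0628]
eef_rot: [[0.996, 0.087, 0.0], [0.087, -0.996, 0.0], [0.0, -0.0, -1.0]]
ft_force: [-1.0, -0.7, 0.7]
finger_gap: 0.127
```

Emit:
arm_command(moves=[[[0,0,0],0],[[0,0,0],0],[[0,0,1],0],[[0,0,3],0],[[0,0,6],0],[[0,0,9],0],[[0,0,12],0],[[0,0,15],0]])

```text
time: 8.25
position: [0.506, 0.2411, 0.2143]
eef_rot: [[0.996, 0.087, 0.0], [0.087, -0.996, 0.0], [0.0, -0.0, -1.0]]
ft_force: [-0.4, -0.6, -1.9]
finger_gap: 0.125
```

```bash
python3 w.py d
```

```text
8.25 [0.50603363 0.24109327 0.21426339] -84.98726698192338 [-0.38482806 -0.64082855 -1.86516762] 0.12539049509431893
base [402  45  25  26 336] [0.6315 0.0915 0.0146] [631.7  91.3] [23.  23.3] 52.3
base [313 155  30  28 151] [0.5165 0.1695 0.0204] [516.1 169.9] [20.7 41.2] 50.2
base [ 448  172   64  103 3033] [ 0.4521 -0.041   0.0197] [456.9 -59.7] [ 71.9 112.5] 66.2
base [371 194  26  41 769] [0.4625 0.0882 0.0224] [459.   85.2] [52.9 25.5] 35.3
z55-67 [320 164  33  30 471] [0.5157 0.1658 0.0602] [509.6 162. ] [29.5 30.3] 5.4
z55-67 [496 261  16  23 187] [ 0.4177 -0.0436  0.061 ] [419.8 -44.4] [ 4.8 25.4] 64.8
z72-85 [326 177  30  16 145] [0.5132 0.166  0.0787] [513.7 164.8] [10.1 26.9] 30.9
z83-96 [328 180  31  16 431] [0.5101 0.1628 0.0895] [509.2 161.8] [12.8 26.4] 7.4
```

View pics/w_d.png

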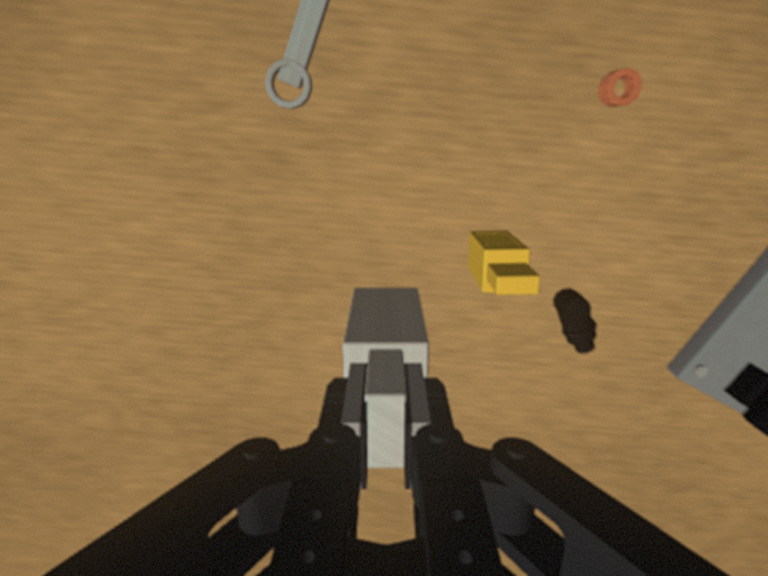

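Held firmly: the block front edge is at (387,343) and the tab sits between the pads. Next I measure its offset in the tool frame and carry it to the checker.

```bash
python3 - <<'E'
from h import *
z=np.load('w_d.npz');p,d=z['p'],z['d']
P=pts('wrist',d,dict(eef_rot=np.eye(3),position=np.zeros(3)))*1000
m=(d>0)&(abs(P[...,1])<25)&(P[...,0]>-25)&(P[...,0]<30)&(P[...,2]<80)&(P[...,2]>-40)
f=m&(P[...,2]>8)&(P[...,2]<55);q=P[f];print('front face',len(q),np.median(q,0).round(2),q.min(0).round(1),q.max(0).round(1)); print('x(z),x(y) fit',np.linalg.lstsq(np.c_[q[:,1:],np.ones(len(q))],q[:,0],rcond=None)[0].round(3))
t=m&(abs(P[...,2]-3)<3)&(P[...,0]>9);q=P[t];print('block top',len(q),np.median(q,0).round(2),q.min(0).round(1),q.max(0).round(1))
t=m&(P[...,2]<-24)&(P[...,2]>-32)&(abs(P[...,1])<8);q=P[t];print('tab top',len(q),np.median(q,0).round(2),q.min(0).round(1),q.max(0).round(1))
E
```

```text
front face 1430 [15.42 -0.22 27.46] [ 14.1 -15.3   8. ] [16.3 14.7 55. ]
x(z),x(y) fit [2.0000e-03 2.0000e-03 1.5367e+01]
block top 682 [13.65  0.05  2.6 ] [  9.  -15.2   0. ] [16.1 14.8  6. ]
tab top 1499 [ 3.620e+00  2.000e-02 -2.761e+01] [-12.8  -7.9 -32. ] [ 14.   8. -24.]
```

Emit:
arm_command(moves=[[[-1,-3,2],8],[[-2,-8,4],18],[[-2,-13,4],28],[[-2,-18,4],38],[[-2,-24,4],48],[[-2,-29,4],58],[[-2.5,-34,4],61],[[-2.7,-38,4],61]])

```text
time: 9.3
position: [0.4787, -0.1408, 0.2526]
eef_rot: [[0.407, 0.913, -0.0], [0.913, -0.407, 0.0], [-0.0, -0.0, -1.0]]
ft_force: [1.2, 0.6, -1.9]
finger_gap: 0.131
```

Emit:
arm_command(moves=[[[0,0,0],0],[[0,0,0],0],[[0,0,0],0],[[0,0,0],0],[[0,0,0],0],[[0,0,0],0],[[0,0,0],0],[[0,0,0],0]])

```text
time: 10.3
position: [0.4793, -0.1389, 0.2527]
eef_rot: [[0.407, 0.914, -0.0], [0.914, -0.407, 0.0], [0.0, -0.0, -1.0]]
ft_force: [-0.6, -0.3, -0.9]
finger_gap: 0.13
```

```bash
python3 w.py e
```

```text
10.3 [ 0.47926693 -0.13890092  0.2527305 ] -23.995941346631916 [-0.57400772 -0.29630635 -0.91571262] 0.12989404597720075
base [  162    75   201    94 12990] [ 0.5037 -0.0957  0.0204] [ 501.8 -103. ] [109.6 230.6] 66.0
base [239 315  31  22 230] [ 0.3699 -0.3711  0.0201] [ 369.9 -371. ] [54.8  2.3] 8.8
z55-67 [340 103  14  55 201] [ 0.5839 -0.1432  0.061 ] [ 582.8 -140.9] [56.1  6.5] 65.0
z55-67 [156 109  49  38 161] [ 0.4353 -0.0613  0.0625] [433.5 -60.3] [28.3 57.3] 24.8
z55-67 [251 139  24   5  94] [ 0.4965 -0.1145  0.0625] [ 496.4 -115. ] [ 2.7 25.2] 66.5
z72-85 [344  98  23  64 655] [ 0.5876 -0.1396  0.0808] [ 586.8 -140.4] [62.3 14.4] 66.2
z72-85 [248 106  31   8 239] [ 0.5102 -0.0838  0.0785] [510.2 -84.1] [ 7.3 29.8] 66.1
z72-85 [ 153  113   49   33 1396] [ 0.4219 -0.0659  0.0777] [422.  -66.7] [32.6 47.7] 66.0
z72-85 [237 114  10  10  85] [ 0.4868 -0.083   0.0781] [486.9 -83.2] [8.9 8.8] 65.8
z72-85 [280 114  10  10  92] [ 0.5266 -0.1007  0.0779] [ 526.5 -100.8] [8.9 8.7] 67.4
z72-85 [238 137   9  10  78] [ 0.4774 -0.1039  0.0782] [ 477.6 -104.2] [9.2 8. ] 65.0
z72-85 [279 137  10  10  83] [ 0.5172 -0.1217  0.078 ] [ 516.8 -121.8] [9.  8.8] 68.7
z72-85 [251 145  25   5 111] [ 0.4948 -0.1188  0.0758] [ 494.9 -118.9] [ 3.8 25.1] 66.0
```

View pics/w_e.png

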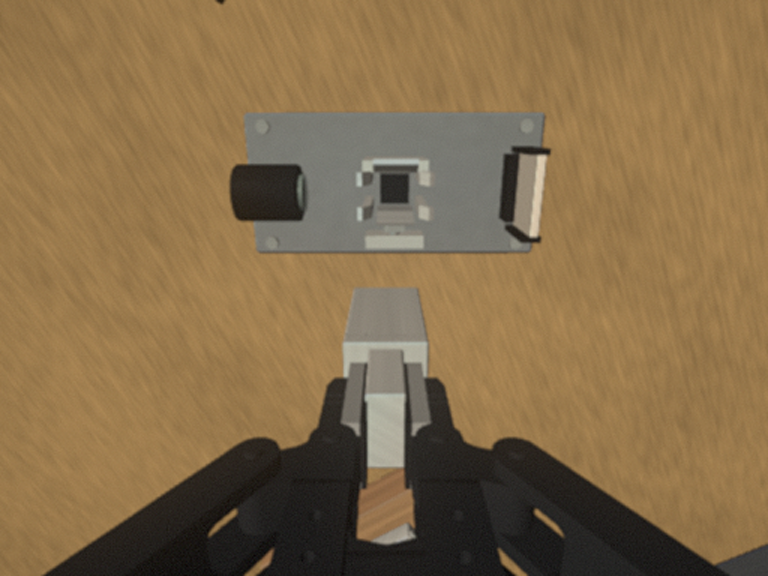

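The pocket is at (395,190), leaf side below it and solid wall above. The four posts average to (0.502, -0.1025) and agree with the base at (0.502, -0.103). The held cell is square, and its offset in the tool is 0.4/-0.2 mm. I'll move over the pocket.

Emit:
arm_command(moves=[[[1,1.5,0],0],[[2,3,0],0],[[2.25,3.55,0],0],[[2.25,3.55,-2],0],[[2.25,3.55,-5],0],[[2.25,3.55,-8],0],[[2.25,3.55,-9.5],0],[[2.25,3.55,-9.5],0]])

```text
time: 11.35
position: [0.5017, -0.1032, 0.1574]
eef_rot: [[0.406, 0.914, -0.001], [0.914, -0.406, 0.0], [-0.0, -0.001, -1.0]]
ft_force: [0.8, 0.1, -2.0]
finger_gap: 0.129
```

Emit:
arm_command(moves=[[[0,0,0],0],[[0,0,0],0],[[0,0,0],0],[[0,0,0],0],[[0,0,0],0],[[0,0,0],0],[[0,0,0],0],[[0,0,0],0]])

```text
time: 12.35
position: [0.5018, -0.1034, 0.1577]
eef_rot: [[0.407, 0.914, -0.0], [0.914, -0.407, 0.0], [-0.0, -0.0, -1.0]]
ft_force: [0.2, 0.2, -1.2]
finger_gap: 0.123
```

```bash
cat > st.py <<'E'
from h import *
s=robot.observe();R=np.array(s['eef_rot']);p=np.array(s['position'])*1000
a=np.radians(-24);ex=np.array([np.cos(a),np.sin(a),0]);ey=np.array([-np.sin(a),np.cos(a),0])
q=p-[501.9,-103.2,0];f=s['ft_force']
print('t',s['time'],'err x,y mm',(q@ex).round(2),(q@ey).round(2),'tcp z',p[2].round(2),'bottom',(p[2]-62.5).round(2),'F chk',round(f@ex,2),round(f@ey,2),round(f[2],2),'M',np.round(s['moment'],2),'yaw',np.degrees(np.arctan2(R[1,1],R[0,1])).round(2),'gap',round(s['finger_gap'],3))
E
python3 st.py; python3 st.py
```

```text
t 12.35 err x,y mm -0.04 -0.22 tcp z 157.74 bottom 95.24 F chk 0.12 0.3 -1.22 M [-0.01  0.03  0.  ] yaw -23.99 gap 0.123
t 12.35 err x,y mm -0.04 -0.22 tcp z 157.74 bottom 95.24 F chk 0.12 0.3 -1.22 M [-0.01  0.03  0.  ] yaw -23.99 gap 0.123
```

Emit:
arm_command(moves=[[[0,0,-0.4],0],[[0,0,-0.8],0],[[0,0,-1.2],0],[[0,0,-1.6],0],[[0,0,-2.0],0],[[0,0,-2.3],0],[[0,0,-2.6],0],[[0,0,-2.6],0]])

```text
time: 13.35
position: [0.5017, -0.1033, 0.1315]
eef_rot: [[0.407, 0.914, -0.0], [0.914, -0.407, 0.0], [0.0, -0.0, -1.0]]
ft_force: [0.1, -0.1, -1.7]
finger_gap: 0.126
```

```bash
python3 st.py
```

```text
t 13.35 err x,y mm -0.13 -0.19 tcp z 131.54 bottom 69.04 F chk 0.11 -0.06 -1.7 M [0.03 0.03 0.01] yaw -23.99 gap 0.126
```

The cell entered without force. On past the bend, to an underside height of about 54 mm.

Emit:
arm_command(moves=[[[0,0,-0.2],0],[[0,0,-0.4],0],[[0,0,-0.6],0],[[0,0,-0.8],0],[[0,0,-1.0],0],[[0,0,-1.2],0],[[0,0,-1.4],0],[[0,0,-1.5],0]])

```text
time: 14.35
position: [0.5027, -0.1037, 0.1178]
eef_rot: [[0.407, 0.914, 0.003], [0.914, -0.407, -0.001], [0.0, 0.003, -1.0]]
ft_force: [1.3, 0.4, 7.5]
finger_gap: 0.128
```

```bash
python3 st.py
```

```text
t 14.35 err x,y mm 0.93 -0.15 tcp z 117.81 bottom 55.31 F chk 1.08 0.88 7.51 M [ 0.13 -0.05 -0.06] yaw -23.99 gap 0.128
```

Drag is about 9 N, as expected. Now I feel downward in 2 mm steps.

Emit:
arm_command(moves=[[[0,0,-0.03],0],[[0,0,-0.06],0],[[0,0,-0.09],0],[[0,0,-0.12],0],[[0,0,-0.15],0],[[0,0,-0.18],0],[[0,0,-0.21],0],[[0,0,-0.24],0]])

```text
time: 15.35
position: [0.5027, -0.1037, 0.1155]
eef_rot: [[0.407, 0.914, 0.003], [0.914, -0.407, -0.001], [0.0, 0.003, -1.0]]
ft_force: [0.0, 0.4, 7.4]
finger_gap: 0.127
```

```bash
python3 st.py
```

```text
t 15.35 err x,y mm 0.93 -0.16 tcp z 115.49 bottom 52.99 F chk -0.13 0.33 7.42 M [ 0.08 -0.07 -0.05] yaw -23.99 gap 0.127
```

Emit:
arm_command(moves=[[[0,0,-0.08],0],[[0,0,-0.16],0],[[0,0,-0.24],0],[[0,0,-0.32],0],[[0,0,-0.4],0],[[0,0,-0.48],0],[[0,0,-0.56],0],[[0,0,-0.64],0]])

```text
time: 16.35
position: [0.5027, -0.1037, 0.109]
eef_rot: [[0.407, 0.914, 0.003], [0.914, -0.407, -0.001], [0.0, 0.003, -1.0]]
ft_force: [0.9, 0.3, 6.5]
finger_gap: 0.129
```

Emit:
arm_command(moves=[[[0,0,-0.03],0],[[0,0,-0.06],0],[[0,0,-0.08],0],[[0,0,-0.1],0],[[0,0,-0.12],0],[[0,0,-0.14],0],[[0,0,-0.17],0],[[0,0,-0.2],0]])

```text
time: 17.35
position: [0.5027, -0.1037, 0.1071]
eef_rot: [[0.407, 0.914, 0.003], [0.914, -0.407, -0.001], [0.0, 0.003, -1.0]]
ft_force: [-0.1, 0.8, 6.5]
finger_gap: 0.129
```

Emit:
arm_command(moves=[[[0,0,-0.03],0],[[0,0,-0.06],0],[[0,0,-0.08],0],[[0,0,-0.1],0],[[0,0,-0.12],0],[[0,0,-0.14],0],[[0,0,-0.17],0],[[0,0,-0.2],0]])

```text
time: 18.35
position: [0.5027, -0.1037, 0.1051]
eef_rot: [[0.407, 0.914, 0.003], [0.914, -0.407, -0.001], [0.0, 0.003, -1.0]]
ft_force: [-0.1, 0.7, 7.1]
finger_gap: 0.124
```

Emit:
arm_command(moves=[[[0,0,-0.03],0],[[0,0,-0.06],0],[[0,0,-0.08],0],[[0,0,-0.1],0],[[0,0,-0.12],0],[[0,0,-0.14],0],[[0,0,-0.17],0],[[0,0,-0.2],0]])

```text
time: 19.35
position: [0.5027, -0.1037, 0.103]
eef_rot: [[0.407, 0.914, 0.003], [0.914, -0.407, -0.001], [0.0, 0.003, -1.0]]
ft_force: [0.6, 0.0, 6.5]
finger_gap: 0.123
```

Emit:
arm_command(moves=[[[0,0,-0.03],0],[[0,0,-0.06],0],[[0,0,-0.08],0],[[0,0,-0.1],0],[[0,0,-0.12],0],[[0,0,-0.14],0],[[0,0,-0.17],0],[[0,0,-0.2],0]])

```text
time: 20.35
position: [0.5027, -0.1037, 0.101]
eef_rot: [[0.407, 0.914, 0.003], [0.914, -0.407, -0.001], [0.0, 0.003, -1.0]]
ft_force: [0.7, 0.9, 6.9]
finger_gap: 0.125
```

Emit:
arm_command(moves=[[[0,0,-0.03],0],[[0,0,-0.06],0],[[0,0,-0.08],0],[[0,0,-0.1],0],[[0,0,-0.12],0],[[0,0,-0.14],0],[[0,0,-0.17],0],[[0,0,-0.2],0]])

```text
time: 21.35
position: [0.5027, -0.1037, 0.0991]
eef_rot: [[0.407, 0.914, 0.003], [0.914, -0.407, -0.001], [0.0, 0.003, -1.0]]
ft_force: [0.5, 1.5, 7.9]
finger_gap: 0.129
```

Emit:
arm_command(moves=[[[0,0,-0.02],0],[[0,0,-0.04],0],[[0,0,-0.05],0],[[0,0,-0.06],0],[[0,0,-0.07],0],[[0,0,-0.08],0],[[0,0,-0.09],0],[[0,0,-0.1],0]])

```text
time: 22.35
position: [0.5028, -0.1038, 0.0984]
eef_rot: [[0.407, 0.914, 0.003], [0.914, -0.407, -0.001], [0.0, 0.003, -1.0]]
ft_force: [-0.1, 0.4, 10.8]
finger_gap: 0.129
```

Contact: force is up 4 N over the 6.9 N drag, so the first touch was at TCP z of about 99.1 mm. I'll press further, carefully.

Emit:
arm_command(moves=[[[0,0,-0.02],0],[[0,0,-0.04],0],[[0,0,-0.05],0],[[0,0,-0.06],0],[[0,0,-0.07],0],[[0,0,-0.08],0],[[0,0,-0.09],0],[[0,0,-0.1],0]])

```text
time: 23.35
position: [0.5029, -0.1038, 0.0978]
eef_rot: [[0.407, 0.914, 0.003], [0.914, -0.407, -0.001], [0.0, 0.004, -1.0]]
ft_force: [-2.5, 0.9, 14.6]
finger_gap: 0.126
```

Emit:
arm_command(moves=[[[0,0,-0.02],0],[[0,0,-0.04],0],[[0,0,-0.06],0],[[0,0,-0.07],0],[[0,0,-0.07],0],[[0,0,-0.07],0],[[0,0,-0.07],0],[[0,0,-0.07],0]])

```text
time: 24.35
position: [0.5029, -0.1038, 0.0973]
eef_rot: [[0.407, 0.914, 0.004], [0.914, -0.407, -0.001], [0.0, 0.004, -1.0]]
ft_force: [-1.9, 1.1, 15.9]
finger_gap: 0.123
```

Emit:
arm_command(moves=[[[0,0,0],0],[[0,0,0],0],[[0,0,0],0],[[0,0,0],0],[[0,0,0],0],[[0,0,0],0],[[0,0,0],0],[[0,0,0],0]])

```text
time: 25.35
position: [0.5029, -0.1038, 0.0973]
eef_rot: [[0.407, 0.914, 0.004], [0.914, -0.407, -0.001], [0.0, 0.004, -1.0]]
ft_force: [-1.1, 1.9, 15.1]
finger_gap: 0.126
```

```bash
python3 st.py
```

```text
t 25.35 err x,y mm 1.16 -0.13 tcp z 97.27 bottom 34.77 F chk -1.74 1.28 15.05 M [ 0.41  0.58 -0.03] yaw -23.99 gap 0.126
```

The pad is pressed in about 1.85 mm (about 9 N) by both force and travel, and it has been held for over 1 s. Letting go.

Emit:
arm_command(moves=[[[0,0,0],0],[[0,0,0],0],[[0,0,0],0],[[0,0,0],0],[[0,0,0],0],[[0,0,0],0],[[0,0,0],0],[[0,0,0],0]], hand=4)

```text
time: 26.35
position: [0.5018, -0.1034, 0.0952]
eef_rot: [[0.407, 0.914, -0.0], [0.914, -0.407, 0.0], [0.0, -0.0, -1.0]]
ft_force: [0.1, 1.5, -0.5]
finger_gap: 0.465
```

```bash
python3 st.py
```

```text
t 26.35 err x,y mm -0.04 -0.21 tcp z 95.23 bottom 32.73 F chk -0.51 1.39 -0.46 M [-0.01  0.02  0.02] yaw -23.99 gap 0.465
```

Emit:
arm_command(moves=[[[0,0,1],0],[[0,0,3],0],[[0,0,5],0],[[0,0,8],0],[[-0.5,-1,12],0],[[-1,-3,15],0],[[-2,-4,15],0],[[-2,-4,15],0]])

```text
time: 27.35
position: [0.4811, -0.1436, 0.2449]
eef_rot: [[0.408, 0.913, -0.001], [0.913, -0.408, 0.0], [0.0, -0.001, -1.0]]
ft_force: [0.1, 0.1, -0.7]
finger_gap: 0.466
```

```bash
python3 w.py f; python3 - <<'E'
from h import *
s=robot.observe();z=np.load('w_f.npz');P=pts('wrist',z['d'],s)*1000
q=P-[501.9,-102.8,0];a=np.radians(-24);X=q[...,0]*np.cos(a)+q[...,1]*np.sin(a);Y=-q[...,0]*np.sin(a)+q[...,1]*np.cos(a)
m=(abs(X)<25)&(abs(Y)<25)&(P[...,2]>110)&(P[...,2]<140);print('tab top z',np.median(P[...,2][m]), 'n',m.sum())
r=cv2.minAreaRect(np.c_[X[m],Y[m]].astype(np.float32));print('tab in checker',r)
m=(abs(X)<25)&(abs(Y)<25)&(P[...,2]>90)&(P[...,2]<100);print('block top z',np.median(P[...,2][m]),cv2.minAreaRect(np.c_[X[m],Y[m]].astype(np.float32)))
E
```

```text
27.35 [ 0.48109146 -0.14356467  0.24488376] -24.060241145079864 [ 0.14105128  0.09740994 -0.68153568] 0.46646316887587286
base [  157    71   206    96 13401] [ 0.5044 -0.0953  0.0204] [ 502.2 -102.2] [108.7 230.3] 65.9
base [207 310 100  45 744] [ 0.3721 -0.3798  0.0201] [ 371.6 -381. ] [ 66.6 153.3] 69.1
z55-67 [339  99  14  57 200] [ 0.5842 -0.1428  0.061 ] [ 584.7 -142.4] [57.6  6.3] 59.4
z55-67 [150 106  50  39 174] [ 0.436  -0.0623  0.0623] [433.7 -60.3] [28.5 57.8] 25.0
z72-85 [343  95  24  65 674] [ 0.5875 -0.1398  0.0811] [ 586.8 -140.4] [61.6 14.5] 65.8
z72-85 [244 102  32  11 311] [ 0.5104 -0.0843  0.0783] [510.  -84.6] [ 9.6 30. ] 65.8
z72-85 [ 146  110   51   34 1487] [ 0.4218 -0.0658  0.0777] [421.9 -66.5] [32.7 47.7] 66.0
z72-85 [233 111  10  10  93] [ 0.4869 -0.083   0.0781] [486.9 -83.1] [8.8 8.5] 64.8
z72-85 [277 111  10  10  89] [ 0.5265 -0.1007  0.0781] [ 526.2 -100.7] [8.9 8.4] 67.4
z72-85 [234 134  10  11  88] [ 0.4777 -0.1041  0.0779] [ 478.  -104.4] [9.1 8.7] 64.7
z72-85 [277 134   9  11  83] [ 0.5171 -0.1216  0.0781] [ 516.9 -121.8] [9.2 7.6] 67.6
z72-85 [247 146  26   5  74] [ 0.4927 -0.1213  0.0761] [ 493.4 -121.5] [ 3.8 25.5] 65.5
z83-96 [245 113  32  33 574] [ 0.5032 -0.101   0.0946] [ 502.9 -102.5] [29.4 29.5] 65.7
tab top z 124.59018696616155 n 464
tab in checker ((0.7140789031982422, 1.131251335144043), (25.242460250854492, 11.94497013092041), 89.92692565917969)
block top z 94.71165878533027 ((0.7170982360839844, 1.1766729354858398), (29.341279983520508, 29.529878616333008), 89.54261779785156)
```

View pics/w_f.png

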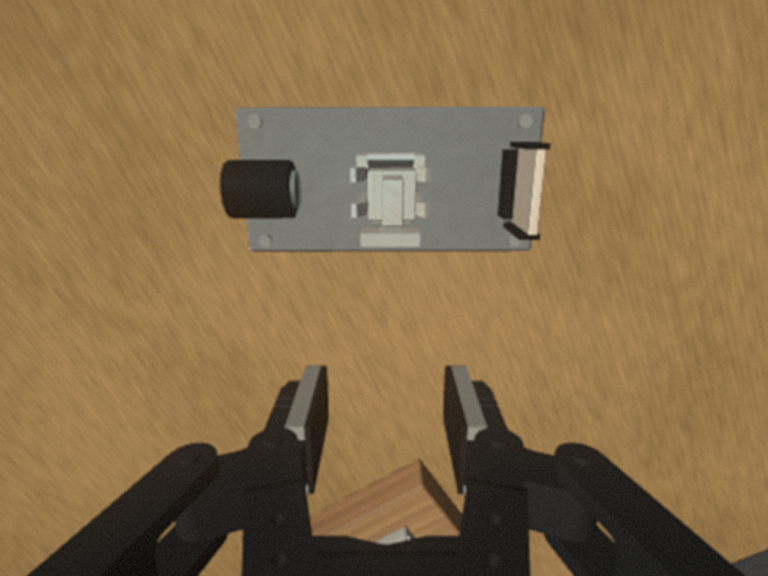

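The cell at (392,190) sits square and centred. Its underside is at about 34.6 mm, 2 mm below first touch, so it has not sprung up. Handing in.

Emit:
arm_command(moves=[[[0,0,0],0],[[0,0,0],0],[[0,0,0],0],[[0,0,0],0],[[0,0,0],0],[[0,0,0],0],[[0,0,0],0],[[0,0,0],0]])

```text
time: 28.4
position: [0.4818, -0.1434, 0.2452]
eef_rot: [[0.407, 0.914, -0.0], [0.914, -0.407, 0.0], [0.0, -0.0, -1.0]]
ft_force: [0.4, -1.1, 0.7]
finger_gap: 0.469
```

```bash
python3 -c "
from bench import robot;print(robot.finish_job(),robot.observe()['time'])"
```

```text
the job is handed in; nothing more can be done
the job is handed in; nothing more can be done
```

The sight cell is seated in the checker and the job is handed in at about 28 s of the 70 s; no verdict is reported back. I gripped the aluminium cell by its tab, turned it to the light path and lowered it past the leaf spring at about 7–9 N of drag. It met the pad at an underside height of about 36.6 mm. I pressed it in about 1.9 mm (roughly 9 N on the pad), held it for over 1 s, let go and backed away.

The last wrist-camera check put the cell about 0.7 mm (x) and 1.2 mm (y) from the pocket axis and square to within 0.5°. Its underside was at about 34.6 mm, so it stayed pressed about 2 mm into the pad. I made no move toward the cap, washers or wrench, and the gripper was clear of everything.

One disagreement: the top camera's positions differed from the wrist camera's by 3–5 mm. I used the wrist camera's, because the fingertips in its picture lined up with it and the cell went in without force.

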